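# Lever open the breaker box cover

## Robot

A 7-joint arm with a two-finger parallel gripper is mounted at the origin on the work surface. World frame = base frame: x ahead of the robot, y to its left, z up, the work surface at z = 0. Lengths are in m, angles in rad, forces in N, time in s.
With the tool pointing down it reaches from about 0.35 to 0.9 m from the base axis. Payload 7.2 kg.
Tool frame: the origin (TCP) lies on the centre line of the jaws, within the pads' length; the fingertips stand 14 mm ahead of it and the grasp point (between the pads) lies 5 mm behind it; z points along the fingers, y is the line along which they close (so a half turn about z gives the same grasp; the last joint's range is limited). The gripper opens to 88 mm and grips with 3 to 60 N. Pads are 20 mm wide; open, the fingers measure 115 mm over their backs; the gripper's body (75 mm by 178 mm) begins 61 mm behind the grasp point.
Start: joints at [-0.068, 0.411, -0.013, 1.596, 0.006, 1.134, -0.082], TCP at [0.625, -0, 0.237] pointing down, gripper open.
Joint ranges: [-2.95, 2.95], [-0.29, 1.99], [-1.47, 1.44], [0.14, 2.54], [-1.03, 4.17], [0.13, 1.85], [-2.86, 2.86]. Speed limits (rad/s): [2.39, 2.39, 3.01, 3.01, 3.14, 3.14, 3.14].

## Interface

Orientations are given as a unit quaternion [x, y, z, w].
In Python, from rig import r gives the robot as it stands. The module is installed in compiled form; this text tells all that it offers.
- The arm moves only by the tool drive_tool, never from a script. Its argument "plan" is one flat list of numbers, 4 for each row, row after row: the shift along the tool's x, y, z normalised to -1 to 1, where 1 is 0.15 m, then the turn about the tool's z normalised to -1 to 1, where 1 is 45 degrees. In form: [dx, dy, dz, spin, dx, dy, dz, spin, ...]. A call has 1 to 5 rows; each row shifts and turns the commanded pose from where the row before left it, along the tool's axes as they then stand; what a row does not reach is not made up. A row lasts 1/8 s, in which the tool goes at most 62.5 mm and 10.7 degrees, less where a joint would pass 70% of its speed; a pose out of reach is approached as far as the arm can. A call with a number of a shift or a turn outside -1 to 1 is refused whole. A call with a gripper value outside its range is refused whole. "fingers" is the gripper's target within -1 to 1 (shut at 1, half-way at 0, fully open at -1), set as the call begins (left out, the last holds). The fingers move at their own pace and stop on an object; "squeeze" is the grip in N (left out, the last holds). Time passes only in rows, so rows that do not move let the fingers close. It gives the time, the measured TCP pose, the force, the opening and the grip force at its end, in the units of the state.
- r.sense(): the state, without advancing time (a new reading comes with each control period).
- r.get_image(name): name is "scene" or "side" or "wrist"; returns (picture, depth): 480x640x3 uint8, blue, green, red; 480x640 float32, m along the optical axis (not along the pixel's ray), 0 where there is no reading.
- r.camera_params(name): a dict with "fx", "fy", "cx", "cy" (pixels), "R" (3x3) and "t" (3): a world point X has camera coordinates R X + t; the wrist camera has in their place "T_tool_cam" (4x4, takes a point from camera to tool coordinates, whose origin is the TCP and whose axes are the flange's). Camera axes: x right, y down, z forward; pixel columns grow to the right and rows downward; lengths in m; the calibration is good to about 2 mm. The wrist camera is an equidistant fisheye: a pixel r from the principal point sees the ray r / f radians off the axis. A picture is of the moment at which its call begins: read the wrist's pose just before it. camera_params takes no time and is no camera call.
- r.finish_job(): hands the job in; it is judged then, once.
Trained networks look in the newest picture that a camera, given by its name, has taken for a name from the list of things; names that differ only in an ending like _2 or _b are one class to them, and where a whole thing is asked for, a point or a joint stands for the part that bears it (a point fixed in the world has none). Each returns a list of dicts, best first, with "score" (0 to 1); they miss things now and then, are a little off and sometimes report something else, mostly with a low value. They report only what shows in the picture. A call takes as long as a camera call. They do not tell look-alikes from the thing itself.
- r.search_frame(camera, thing): "bbox" ([left, top, right, bottom] in pixels, round what is visible of it).
- r.regions_of(camera, thing): "region" (480x640 bool, what is visible of it) and "bbox" ([left, top, right, bottom] in pixels, round what is visible of it).
- r.tip_of(camera, thing): "at" ([column, row] in pixels: a listed point, or the origin of a listed thing).
The state is a dict: "time_s": time; "joint_pos": joint angles; "qvel": joint speeds; "tau": joint torques, N m; "position": TCP position; "ee_rot": TCP orientation; "wrist_force": force on the tool from outside, world axes, zero at the start; "torque": the same for the moment, N m; "grip_width": finger opening in m; "gripper_force": force on a finger pad.
Only numpy, scipy, OpenCV 4.12 (cv2) and the standard library are available. Lean on these libraries where they do the work, as an engineer would, in place of code of your own. Each camera call takes 0.05 s, during which the arm holds its last target. There are 200 camera calls.

## Task

Pick up the flat-bladed scraper, slip its blade under the front edge of the larger white box's hinged cover and lever the cover up until it stands about 45 degrees open or more; do not push that cover with the hand itself, and leave the smaller box shut. Then lay the scraper down flat on the bare counter, without dropping it, and leave the cover standing open.

Things in the scene. Friction and masses are not known exactly. Their poses are not given: they have to be found in the camera images.
- scraper_grip (a point): Centre of the scraper's wooden handle, a bar lying on the counter: 100 mm long (x), 26 wide (y), 30 tall (z), so this point is 15 mm up. A rigid steel blade 3 mm thick juts from its +x end, level, at this point's height: a neck 20 mm wide, then 36 mm wide; its tip is 120 mm from this point. About 100 g. The nearby black-handled screwdriver is not to be used.
- cover_lip (a point): Middle of the front edge of the larger box's cover, on its underside; moves with the cover. Cover shut: 60 mm above the counter, x level towards the hinge, y along the edge, z up. The edge overhangs the front wall by 15 mm; the wall ends 16 mm below the cover, leaving a slot nearly as wide as the box for the blade; behind it is free for 30 mm, to 15 mm below the cover.
- cover (a joint): Opening angle of the larger box's cover, rad: 0 shut, starts at 0 to 0.05, grows to 1.9 as the front edge rises. Box: white, fixed, 120 mm deep, 150 wide, 60 high. Cover: plate 6 mm thick, 154 wide; hinge line along y at the back, 135 mm from the front edge, at the level of the underside. Stiff hinge: takes about 2 N at the edge and stays where it is left.
- small_cover (a joint): Opening angle of the cover of the smaller white box (fixed, 80 mm deep, 80 wide, 45 high, same design), which must stay shut; rad, 0 shut.
There are look-alikes about, which are no part of the job. Leave any black or brown look-alike of the part that bears cover_lip alone.

How it is judged:
On the way:
1. the scraper, touching the larger box's cover, has levered it up past 0.15 rad (value of joint cover above 0.15 rad and contact force between scraper and cover above 0.2 N), for 0.1 s.
At the end, for the whole second after the job is handed in: The larger box's cover stands at least 0.6 rad (34 degrees) open, the smaller box's cover is shut (under 0.1 rad), and the scraper lies at rest on the counter, its handle's centre under 30 mm high and its length level within 15 degrees (value of joint cover above 0.6 rad and value of joint small_cover below 0.1 rad and height (world z) of scraper_grip below 0.03 m and angle between scraper_grip's own x axis and vertical between 1.3 and 1.85 rad and linear speed of scraper below 0.03 m/s); the robot touches nothing.
It fails at once if the hand or arm pushes the larger box's cover itself (over 3 N) (contact force between any of the fingers, the arm and cover above 3 N).
It fails at once if the smaller box's cover is opened past 0.2 rad (value of joint small_cover above 0.2 rad).
It fails at once if the scraper is dropped: falling free faster than 0.4 m/s, more than 50 mm up (height (world z) of scraper_grip above 0.05 m and contact force between the fingers and scraper below 0.05 N and linear speed of scraper above 0.4 m/s).
It also fails if it takes over 50 s, if anything falls off the work surface, if the arm or the gripper's body presses on something with over 40 N, if the wrist force passes 120 N, or if a joint passes its speed limit or range.

## Working session

There is one attempt and no reset: what is moved stays moved. The work goes in short steps, Python scripts to look and compute and a tool call to move; the robot and the scene stay as the last step left them, time stands still between calls to the robot, and variables do not carry over. Pictures are saved under pics/ and viewed, at most 10 in all, crops included, and the job is handed in when it is done.

Besides the shell and the picture viewer there is one more tool, called after ">>>" by a JSON object that holds its "method" and its "body". drive_tool: Moves the arm, as the interface text tells. Scaled input: -1 to 1 covers 0.15 m each way for a shift and 45 degrees each way for a turn. Its arguments: {"type":"object","properties":{"plan":{"type":"array","items":{"type":"number"}},"fingers":{"type":"number"},"squeeze":{"type":"number"}},"required":["plan"]}

```bash
mkdir -p pics
cat > h.py <<'E'
import numpy as np, cv2
from rig import r
def world(cam,D,u,v,z=None):
    p=r.camera_params(cam);R=np.array(p["R"]);t=np.array(p["t"])
    ray=np.array([(u-p["cx"])/p["fx"],(v-p["cy"])/p["fy"],1.])
    if z is None: return R.T@(ray*D-t)
    o=-R.T@t;d=R.T@ray
    return o+d*(z-o[2])/d[2]
E
python3 - <<'E'
from h import *
for c in("scene","side"):
    im,d=r.get_image(c);cv2.imwrite(f"pics/{c}1.png",im);np.save(f"{c}1.npy",d)
    for th in("scraper_grip","cover_lip"):
        for o in r.tip_of(c,th)[:4]:
            u,v=o["at"];dd=d[int(v),int(u)]
            print(c,th,round(o["score"],2),np.round(o["at"]),np.round(world(c,dd,u,v),3))
    for th in("scraper_grip","cover","small_cover"):
        for o in r.search_frame(c,th)[:4]: print(c,th,round(o["score"],2),np.round(o["bbox"]))
E
```

```text
scene scraper_grip 0.96 [348. 257.] [ 0.495 -0.037  0.028]
scene scraper_grip 0.57 [280. 219.] [ 0.475 -0.318 -0.   ]
scene cover_lip 0.66 [280. 222.] [ 0.552 -0.211  0.067]
scene cover_lip 0.57 [316. 322.] [0.722 0.121 0.064]
scene scraper_grip 0.66 [308. 242. 367. 281.]
scene cover 0.96 [217. 215. 306. 258.]
scene cover 0.74 [301. 158. 343. 182.]
scene cover 0.66 [242. 309. 359. 388.]
scene small_cover 0.67 [383. 314. 449. 356.]
side scraper_grip 0.89 [332. 264.] [ 0.486 -0.036  0.016]
side cover_lip 0.93 [475. 189.] [ 0.219 -0.447  0.061]
side cover_lip 0.79 [215. 265.] [0.763 0.051 0.001]
side cover_lip 0.68 [339. 204.] [ 0.582 -0.334  0.001]
side scraper_grip 0.94 [288. 251. 355. 275.]
side cover 0.89 [422. 179. 482. 209.]
side cover 0.78 [276. 188. 342. 223.]
side cover 0.68 [147. 244. 216. 290.]
side small_cover 0.83 [202. 298. 262. 338.]
```

View pics/scene1.png

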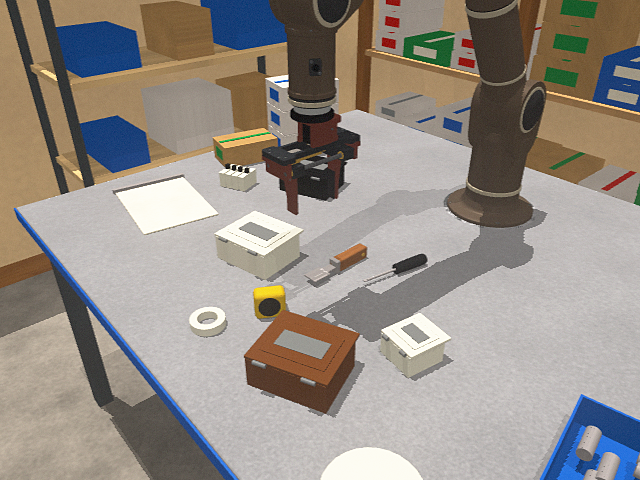

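View pics/side1.png

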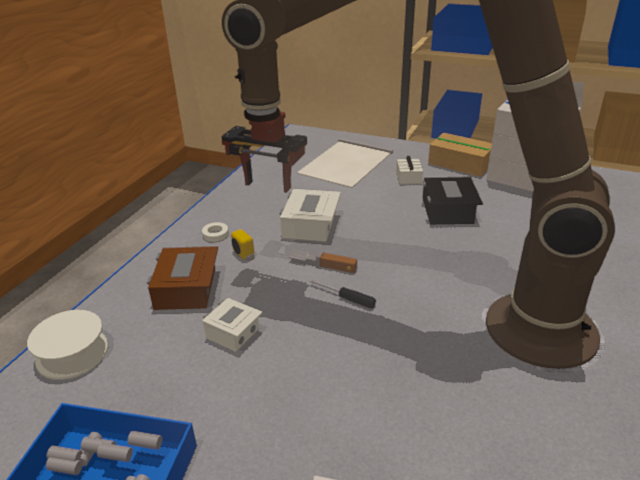

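Candidates for the cover: white large box (scene 260,240; side 312,212), black box (side 452,195), brown box (scene 300,360), small white box (scene 415,340). The large white box fits the description (white, larger). Next I'll enlarge it and measure.

Run:
```python
from h import *
a=cv2.imread("pics/scene1.png");b=cv2.imread("pics/side1.png")
A=cv2.resize(a[200:290,200:320],(800,600)[:2] and (600,450),interpolation=cv2.INTER_CUBIC)[:, :]
A=cv2.resize(a[205:300,205:325],None,fx=3.3,fy=3.3,interpolation=cv2.INTER_CUBIC)
B=cv2.resize(b[180:275,260:380],None,fx=3.3,fy=3.3,interpolation=cv2.INTER_CUBIC)
C=cv2.resize(a[230:300,290:430],(396,200),interpolation=cv2.INTER_CUBIC)
D=cv2.resize(b[240:310,260:400],(396,200),interpolation=cv2.INTER_CUBIC)
cv2.imwrite("pics/crop1.png",np.vstack([np.hstack([A,B]),np.hstack([C,D])]))
# point clouds
for c in("scene","side"):
    d=np.load(c+"1.npy");v,u=np.mgrid[0:480,0:640];p=r.camera_params(c)
    P=np.stack([(u-p["cx"])/p["fx"]*d,(v-p["cy"])/p["fy"]*d,d],-1)-np.array(p["t"])
    W=P@np.array(p["R"])
    np.save(c+"W.npy",W)
    x,y,z=W[...,0],W[...,1],W[...,2]
    win=(np.abs(u-260)<60)&(np.abs(v-240)<45) if c=="scene" else (np.abs(u-312)<45)&(np.abs(v-212)<40)
    m=win&(z>.059)&(z<.075)
    q=W[m][:,:2].astype(np.float32);print(c,m.sum(),W[m][:,2].min(),np.median(W[m][:,2]),cv2.minAreaRect(q),np.round(cv2.boxPoints(cv2.minAreaRect(q)),3).tolist())
    m=win&(z>.01)&(z<.05); q=W[m][:,:2].astype(np.float32)
    print(" wall",m.sum(),np.round(cv2.boxPoints(cv2.minAreaRect(q)),3).tolist())
    m=(z>.02)&(z<.05)&(x>.38)&(x<.6)&(y>-.12)&(y<.0)
    q=W[m][:,:2].astype(np.float32); rr=cv2.minAreaRect(q);print(" handle",m.sum(),np.round(rr[0],3),np.round(cv2.boxPoints(rr),3).tolist(),np.median(W[m][:,2]))
    m=(z>.008)&(z<.05)&(x>.38)&(x<.68)&(y>-.12)&(y<.0)
    q=W[m][:,:2].astype(np.float32); rr=cv2.minAreaRect(q);print(" scraper",m.sum(),np.round(rr[0],3),np.round(cv2.boxPoints(rr),3).tolist())
```

```text
scene 2242 0.05906246619691886 0.06686955976105233 ((0.6169891953468323, -0.20632630586624146), (0.1449112743139267, 0.157918319106102), 11.74548625946045) [[0.5299999713897705, -0.14399999380111694], [0.5619999766349792, -0.2980000078678131], [0.7039999961853027, -0.26899999380111694], [0.671999990940094, -0.11400000005960464]]
 wall 1373 [[0.5049999952316284, -0.08900000154972076], [0.656000018119812, -0.29600000381469727], [0.7480000257492065, -0.2290000021457672], [0.597000002861023, -0.020999999716877937]]
 handle 363 [ 0.482 -0.048] [[0.42899999022483826, -0.03700000047683716], [0.4320000112056732, -0.06700000166893005], [0.5350000262260437, -0.05900000035762787], [0.5329999923706055, -0.029999999329447746]] 0.028425350621588096
 scraper 804 [ 0.558 -0.053] [[0.42800000309944153, -0.057999998331069946], [0.6669999957084656, -0.12200000137090683], [0.6869999766349792, -0.04800000041723251], [0.4480000138282776, 0.01600000075995922]]
side 1572 0.05912223065183105 0.06776957359735075 ((0.6177306175231934, -0.20610427856445312), (0.14243309199810028, 0.16485092043876648), 12.191762924194336) [[0.531000018119812, -0.14100000262260437], [0.5659999847412109, -0.3019999861717224], [0.7049999833106995, -0.2720000147819519], [0.6700000166893005, -0.10999999940395355]]
 wall 655 [[0.5220000147819519, -0.054999999701976776], [0.6299999952316284, -0.48399999737739563], [0.7490000128746033, -0.45399999618530273], [0.640999972820282, -0.02500000037252903]]
 handle 381 [ 0.511 -0.044] [[0.42899999022483826, -0.03400000184774399], [0.4309999942779541, -0.06599999964237213], [0.593999981880188, -0.05400000140070915], [0.5920000076293945, -0.020999999716877937]] 0.028991123237275134
 scraper 774 [ 0.553 -0.055] [[0.42399999499320984, -0.05999999865889549], [0.6620000004768372, -0.12399999797344208], [0.6819999814033508, -0.04899999871850014], [0.4440000057220459, 0.014999999664723873]]
```

View pics/crop1.png

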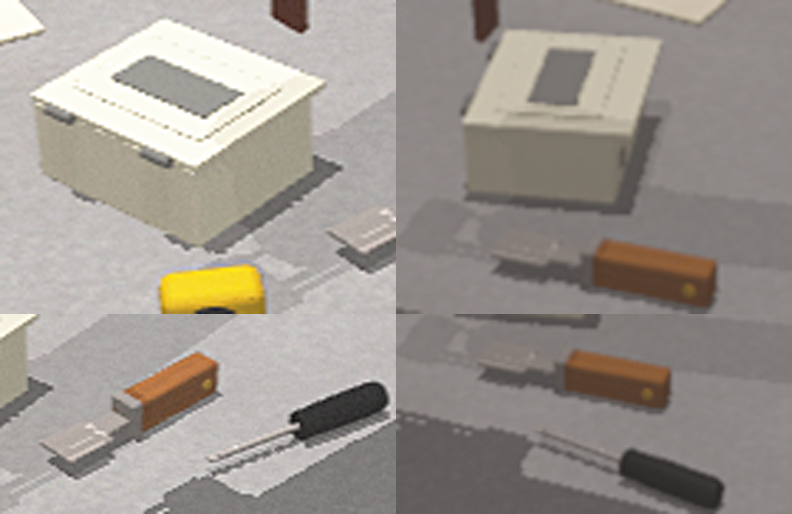

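Crop: the large white box has hinge knuckles on its far (+x) side (crop 60,117 and 155,158). The overhanging edge with the latch is on the robot-facing side (crop 640,40), at world (0.548,-0.22), with the inward direction at about 12° yaw. The scraper's orange handle is at about (0.482,-0.048) and its blade points +x.

```bash
cat >> h.py <<'E'
from scipy.spatial.transform import Rotation as Ro
def goto(p,yaw=None):
    s=r.sense();M=Ro.from_quat(s["ee_rot"]).as_matrix();d=M.T@(np.array(p)-s["position"])
    cy=np.degrees(np.arctan2(M[1,0],M[0,0]))
    print("t",round(s["time_s"],2),"pos",np.round(s["position"],4),"xyaw",round(cy,2),"zax",np.round(M[:,2],3),"w",round(s["grip_width"],4),"F",np.round(s["wrist_force"],1))
    print("shift/.15",np.round(d/.15,3), "spin/45", None if yaw is None else round(-(yaw-cy)/45,3))
E
python3 -c "
from h import *
goto([.500,-.047,.12],4)
print(r.camera_params('wrist'))"
```

```text
t 0.6 pos [ 0.625  -0.      0.2367] xyaw 90.0 zax [ 0. -0. -1.] w 0.0878 F [ 0.4 -0.2  0.6]
shift/.15 [-0.313 -0.833  0.778] spin/45 1.911
{'fx': 371.64829954431775, 'fy': 371.64829954431775, 'cx': 323.6416058856681, 'cy': 242.2415608466548, 'T_tool_cam': array([[ 3.99501806e-04, -9.68178797e-01, -2.50259182e-01,
         6.74195777e-02],
       [ 9.99999430e-01,  6.34515254e-04, -8.58400617e-04,
        -5.03731815e-04],
       [ 9.89878545e-04, -2.50258697e-01,  9.68178498e-01,
        -1.47446313e-01],
       [ 0.00000000e+00,  0.00000000e+00,  0.00000000e+00,
         1.00000000e+00]])}
```

>>> {"method": "drive_tool", "body": {"plan": [0,0,0.1,0.235,0,0,0.1,0.235,0,0,0.1,0.235,0,0,0.1,0.235,0,0,0.1,0.235]}}

```text
time_s: 1.23
position: [0.625, 0.0, 0.1612]
ee_rot: [0.949, 0.315, 0.0, 0.0]
wrist_force: [-0.2, -0.7, -0.6]
grip_width: 0.0877
gripper_force: 0.0
```

>>> {"method": "drive_tool", "body": {"plan": [0,0,0,0.235,0,0,0,0.235,0,0,0,0.235,-0.3,0,0,0.03,-0.3,0,0,0]}}

```text
time_s: 1.85
position: [0.5343, -0.0075, 0.1613]
ee_rot: [0.999, 0.035, -0.0, 0.0]
wrist_force: [-0.2, 0.2, 0.2]
grip_width: 0.0878
gripper_force: 0.0
```

Run:
```python
from h import *
goto([.500,-.047,.12],4)
s=r.sense();im,d=r.get_image("wrist");cv2.imwrite("pics/w1.png",im)
p=r.camera_params("wrist");M=Ro.from_quat(s["ee_rot"]).as_matrix()
T=p["T_tool_cam"]
def ray(u,v,z):
    x=np.array([u-p["cx"],v-p["cy"]]);rr=np.hypot(*x);a=rr/p["fx"]
    c=np.r_[x/rr*np.sin(a),np.cos(a)];w=M@(T[:3,:3]@c);o=np.array(s["position"])+M@T[:3,3]
    return o+w*(z-o[2])/w[2]
for o in r.tip_of("wrist","scraper_grip")[:2]: print(o["score"],o["at"],ray(*o["at"],.030))
for o in r.tip_of("wrist","cover_lip")[:2]: print(o["score"],o["at"],ray(*o["at"],.066))
for o in r.regions_of("wrist","scraper_grip")[:2]:
    v,u=np.nonzero(o["region"]);q=np.array([ray(a,b,.02)[:2] for a,b in zip(u,v)],np.float32);rr=cv2.minAreaRect(q);print(o["score"],o["bbox"],rr,np.round(cv2.boxPoints(rr),3).tolist())
```

```text
t 1.85 pos [ 0.5343 -0.0075  0.1613] xyaw 4.04 zax [-0. -0. -1.] w 0.0878 F [-0.2  0.2  0.2]
shift/.15 [-0.247  0.246  0.276] spin/45 0.001
0.8 [369.0, 298.3] [ 0.48489399 -0.04885466  0.03      ]
0.95 [582.1, 248.9] [ 0.54817985 -0.21822216  0.066     ]
0.83 [350.5, 156.0, 399.7, 340.4] ((0.5185030698776245, -0.04828578233718872), (0.1614707112312317, 0.035675328224897385), 2.391569137573242) [[0.43700000643730164, -0.03400000184774399], [0.4390000104904175, -0.0689999982714653], [0.6000000238418579, -0.06300000101327896], [0.5979999899864197, -0.027000000700354576]]
0.65 [495.6, 70.7, 640.0, 262.3] ((0.6170177459716797, -0.24234454333782196), (0.1700693666934967, 0.18172858655452728), 11.380925178527832) [[0.515999972820282, -0.17000000178813934], [0.5519999861717224, -0.3479999899864197], [0.7179999947547913, -0.3149999976158142], [0.6819999814033508, -0.13600000739097595]]
```

View pics/w1.png

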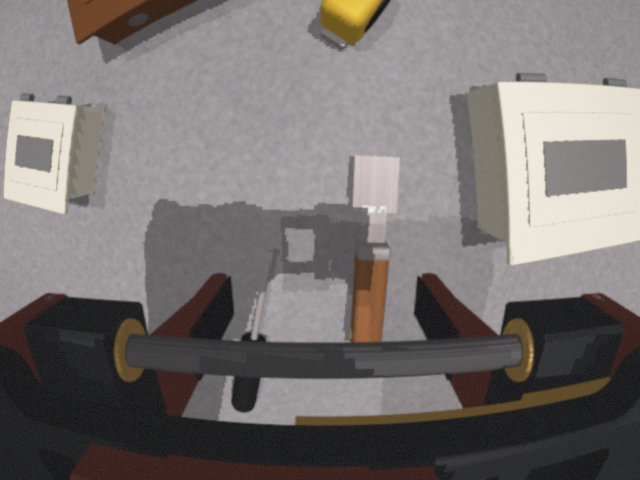

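The wrist view agrees with the earlier measurements: handle at (370,300) → (0.484,-0.049), lip at (582,249) → (0.548,-0.218). The screwdriver, shaft at (265,300), stands clear to the left.

>>> {"method": "drive_tool", "body": {"plan": [-0.235,0.13,0.1,0.02,0,0.122,0.2,0,0,0,0.2,0,0,0,0.2,0,0,0,0.1,0], "fingers": -0.3}}

```text
time_s: 2.68
position: [0.5032, -0.0476, 0.0402]
ee_rot: [1.0, 0.028, -0.0, 0.0]
wrist_force: [-0.3, 0.0, 0.5]
grip_width: 0.0572
gripper_force: 0.0
```

```bash
python3 -c "
from h import *
goto([.502,-.048,.019],3)"
```

```text
t 2.67 pos [ 0.5032 -0.0476  0.0402] xyaw 3.16 zax [-0.001 -0.    -1.   ] w 0.0572 F [-0.3  0.   0.5]
shift/.15 [-0.008  0.002  0.141] spin/45 0.004
```

>>> {"method": "drive_tool", "body": {"plan": [0,0,0.14,0,0,0,0,0]}}

```text
time_s: 2.92
position: [0.5026, -0.0476, 0.0198]
ee_rot: [1.0, 0.028, -0.001, 0.0]
wrist_force: [0.5, 0.0, 0.6]
grip_width: 0.0572
gripper_force: 0.0
```

>>> {"method": "drive_tool", "body": {"plan": [0,0,0,0,0,0,0,0,0,0,0,0,0,0,0,0,0,0,0,0], "fingers": 1, "squeeze": 55}}

```text
time_s: 3.55
position: [0.503, -0.0477, 0.0212]
ee_rot: [1.0, 0.027, 0.001, -0.0]
wrist_force: [-2.1, -0.7, 6.8]
grip_width: 0.0259
gripper_force: 55.0
```

>>> {"method": "drive_tool", "body": {"plan": [0,0,-0.15,0,0,0,-0.25,0,0,0,-0.25,0,0,0,0,0]}}

```text
time_s: 4.05
position: [0.5041, -0.0476, 0.1205]
ee_rot: [1.0, 0.027, 0.002, -0.0]
wrist_force: [0.4, 0.7, -1.1]
grip_width: 0.0259
gripper_force: 55.0
```

```bash
cat >> h.py <<'E'
def ray(s,u,v,z):
    p=r.camera_params("wrist");M=Ro.from_quat(s["ee_rot"]).as_matrix();T=p["T_tool_cam"]
    x=np.array([u-p["cx"],v-p["cy"]]);rr=np.hypot(*x);a=rr/p["fx"]
    c=np.r_[x/rr*np.sin(a),np.cos(a)];w=M@(T[:3,:3]@c);o=np.array(s["position"])+M@T[:3,3]
    return o+w*(z-o[2])/w[2]
E
python3 - <<'E'
from h import *
# lip (.548,-.218), yaw 12; tip 30mm before the lip, grasp 18 mm fwd of handle centre -> TCP 102 behind tip
h=np.array([np.cos(np.radians(12)),np.sin(np.radians(12))]);q=np.array([.548,-.218])-(.102+.030)*h
print(q);goto([*q,.11],12)
im,d=r.get_image("side");cv2.imwrite("pics/s2.png",cv2.resize(im[150:330,200:440],(800,600)))
E
```

```text
[ 0.41888452 -0.24544434]
t 4.05 pos [ 0.5041 -0.0476  0.1205] xyaw 3.15 zax [ 0.005  0.001 -1.   ] w 0.0259 F [ 0.4  0.7 -1.1]
shift/.15 [-0.64   1.285  0.067] spin/45 -0.197
```

View pics/s2.png

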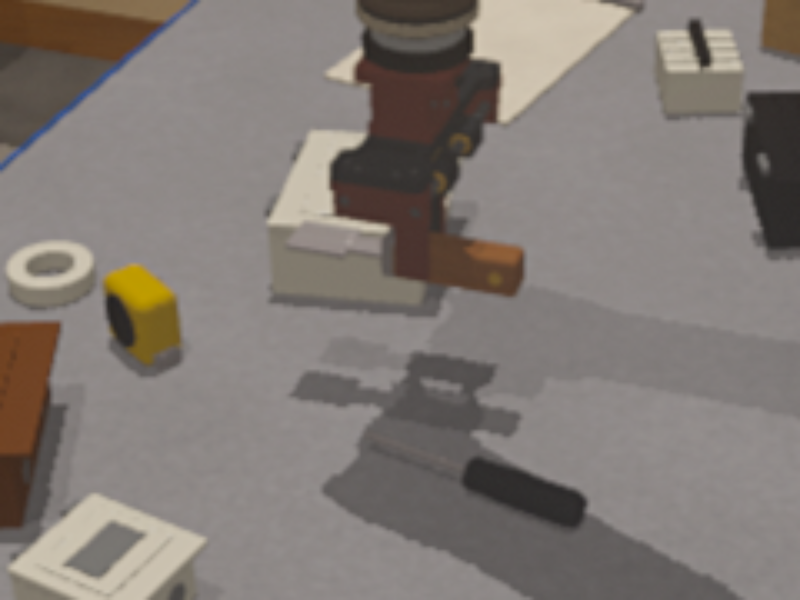

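The scraper is held level (blade at 330,238, handle at 480,262), so I'll move it to the front of the slot.

>>> {"method": "drive_tool", "body": {"plan": [-0.32,0,0,0,-0.32,0.2,0,0,0,0.36,0,0,0,0.36,0,0,0,0.36,0,0]}}

```text
time_s: 4.72
position: [0.4165, -0.2457, 0.1169]
ee_rot: [1.0, 0.028, -0.001, -0.0]
wrist_force: [0.6, -0.5, -0.3]
grip_width: 0.0258
gripper_force: 55.0
```

>>> {"method": "drive_tool", "body": {"plan": [0,0,0.1,-0.2,0,0,0.1,0,0,0,0.1,0,0,0,0,0]}}

```text
time_s: 5.22
position: [0.4163, -0.2434, 0.0716]
ee_rot: [0.994, 0.106, -0.001, -0.001]
wrist_force: [-0.7, 0.1, -0.8]
grip_width: 0.0257
gripper_force: 55.0
```

Run:
```python
from h import *
goto([.419,-.245,.057],12)
s=r.sense();im,d=r.get_image("wrist");cv2.imwrite("pics/w2.png",im)
for o in r.tip_of("wrist","cover_lip")[:2]: print(o["score"],o["at"],ray(s,*o["at"],.062))
for o in r.regions_of("wrist","cover")[:1]+r.regions_of("wrist","scraper_grip")[:1]:
    v,u=np.nonzero(o["region"]);q=np.array([ray(s,a,b,.058)[:2] for a,b in zip(u,v)],np.float32);rr=cv2.minAreaRect(q);print(o["score"],o["bbox"],np.round(cv2.boxPoints(rr),3).tolist())
im,d=r.get_image("side");cv2.imwrite("pics/s3.png",cv2.resize(im[150:270,250:410],(800,600),interpolation=cv2.INTER_CUBIC))
```

```text
t 5.22 pos [ 0.4163 -0.2434  0.0716] xyaw 12.12 zax [-0.003  0.001 -1.   ] w 0.0257 F [-0.7  0.1 -0.8]
shift/.15 [0.015 0.014 0.097] spin/45 0.003
0.87 [341.2, 5.6] [ 0.54570943 -0.22379763  0.062     ]Traceback (most recent call last):
  File "<stdin>", line 6, in <module>
  File "h.py", line 16, in ray
    p=r.camera_params("wrist");M=Ro.from_quat(s["ee_rot"]).as_matrix();T=p["T_tool_cam"]
ValueError: time passes only in moves, steps and waits
```

View pics/w2.png

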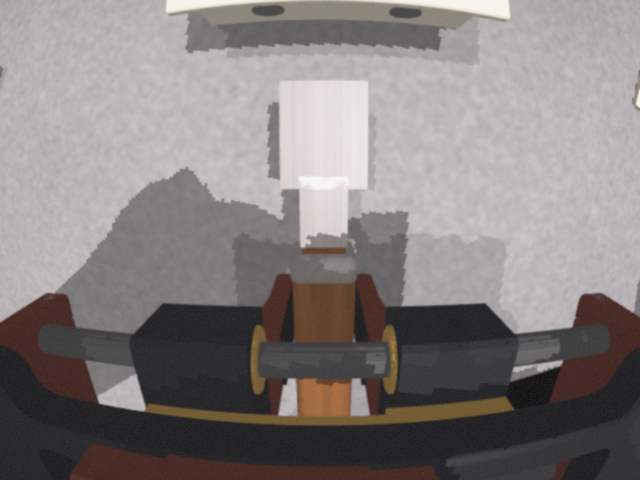

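The wrist view shows the blade straight and centred at column 324, with its tip at row 82. The cover's edge is centred near (340,10), so it is aligned within about 6 mm. I'll lower to slot height.

>>> {"method": "drive_tool", "body": {"plan": [0.02,0.02,0.097,0,0,0,0,0]}}

```text
time_s: 5.68
position: [0.4206, -0.2467, 0.0577]
ee_rot: [0.994, 0.106, -0.001, -0.0]
wrist_force: [0.2, 0.3, -1.6]
grip_width: 0.0253
gripper_force: 55.0
```

Run:
```python
from h import *
goto([.419,-.247,.057],12)
s=r.sense()
for z in(.046,.051,.056): print(z,ray(s,324,82,z)-np.array(s["position"]))
im,d=r.get_image("side");cv2.imwrite("pics/s3.png",cv2.resize(im[165:255,280:400],(800,600),interpolation=cv2.INTER_CUBIC))
```

```text
t 5.67 pos [ 0.4206 -0.2467  0.0577] xyaw 12.16 zax [-0.001  0.    -1.   ] w 0.0253 F [ 0.2  0.3 -1.6]
shift/.15 [-0.011 -0.     0.004] spin/45 0.003
0.046 [ 0.09394439  0.01953824 -0.011656  ]
0.051 [ 0.09307638  0.0193491  -0.006656  ]
0.056 [ 0.09220837  0.01915997 -0.001656  ]
```

View pics/s3.png

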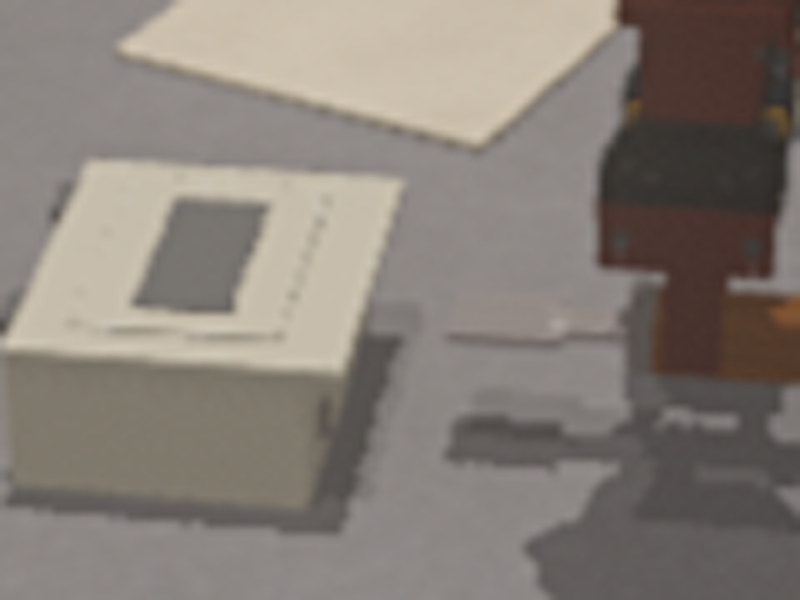

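Run:
```python
from h import *
im,d=r.get_image("side")
for u,v in((351,213),(355,213),(359,213),(363,213),(368,213),(336,199),(330,205),(325,220)): print(u,v,np.round(world("side",d[v,u],u,v),4))
```

```text
351 213 [ 0.5023 -0.2174  0.0542]
355 213 [ 0.4929 -0.2224  0.0533]
359 213 [ 0.4828 -0.2256  0.0536]
363 213 [ 0.4739 -0.2323  0.0516]
368 213 [ 0.4625 -0.2399  0.0497]
336 199 [ 0.5581 -0.2524  0.0671]
330 205 [ 0.5607 -0.2146  0.0685]
325 220 [ 0.5483 -0.148   0.063 ]
```

>>> {"method": "drive_tool", "body": {"plan": [0.12,0,0,0,0.12,0,0,0,0.12,0,0,0,0.05,0,0,0,0,0,0,0]}}

```text
time_s: 6.4
position: [0.4814, -0.2337, 0.0584]
ee_rot: [0.994, 0.106, -0.0, 0.0]
wrist_force: [0.6, -0.0, -1.4]
grip_width: 0.0256
gripper_force: 55.0
```

>>> {"method": "drive_tool", "body": {"plan": [0,0,-0.06,0,0.005,0,-0.06,0,0.01,0,-0.06,0,0.015,0,-0.06,0,0,0,0,0]}}

```text
time_s: 7.02
position: [0.4863, -0.2333, 0.0957]
ee_rot: [0.994, 0.106, 0.001, 0.0]
wrist_force: [-0.0, 0.2, -2.1]
grip_width: 0.0258
gripper_force: 55.0
```

Run:
```python
from h import *
goto([.482,-.233,.057],12)
im,d=r.get_image("side");cv2.imwrite("pics/s4.png",cv2.resize(im[150:255,270:410],(800,600),interpolation=cv2.INTER_CUBIC))
```

```text
t 7.03 pos [ 0.4863 -0.2333  0.0957] xyaw 12.15 zax [ 0.002 -0.001 -1.   ] w 0.0258 F [-0.   0.2 -2.1]
shift/.15 [-0.028 -0.008  0.258] spin/45 0.003
```

View pics/s4.png

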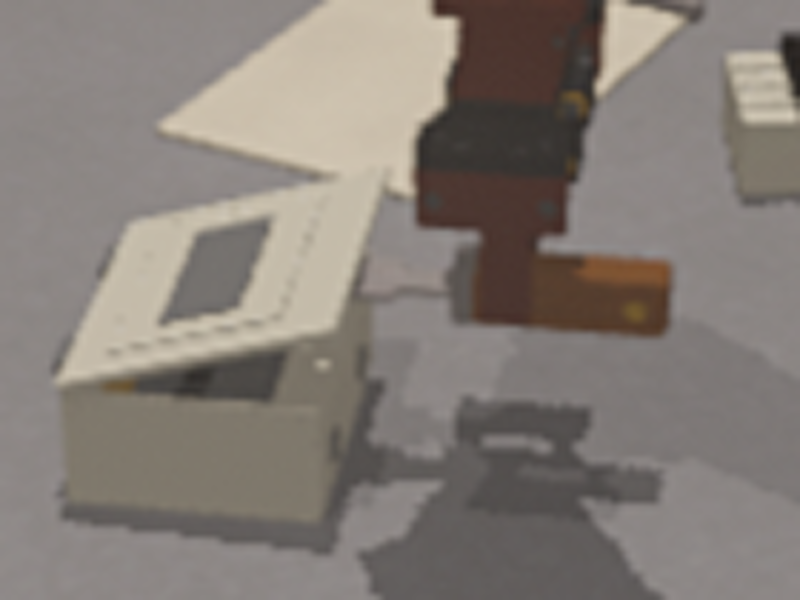

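The cover is lifting cleanly (lip at 380,175, about 0.3 rad) with the hand clear of it. I'll continue along the arc.

>>> {"method": "drive_tool", "body": {"plan": [0.03,0,-0.065,0,0.03,0,-0.065,0,0.035,0,-0.06,0,0.045,0,-0.055,0,0.05,0,-0.05,0]}}

```text
time_s: 7.7
position: [0.5137, -0.227, 0.1395]
ee_rot: [0.994, 0.106, 0.0, 0.0]
wrist_force: [-2.1, 0.2, -1.6]
grip_width: 0.0257
gripper_force: 55.0
```

>>> {"method": "drive_tool", "body": {"plan": [0.055,0,-0.045,0,0.06,0,-0.04,0,0.06,0,-0.035,0,0.06,0,-0.03,0,0,0,0,0]}}

```text
time_s: 8.32
position: [0.549, -0.2192, 0.1616]
ee_rot: [0.994, 0.106, 0.001, 0.0]
wrist_force: [-0.4, 0.1, -1.6]
grip_width: 0.0258
gripper_force: 55.0
```

Run:
```python
from h import *
goto([.482,-.233,.057],12)
im,d=r.get_image("side");cv2.imwrite("pics/s5.png",cv2.resize(im[130:255,260:427],(800,600),interpolation=cv2.INTER_CUBIC))
```

```text
t 8.32 pos [ 0.549  -0.2192  0.1616] xyaw 12.21 zax [ 0.002 -0.    -1.   ] w 0.0258 F [-0.4  0.1 -1.6]
shift/.15 [-0.457 -0.005  0.697] spin/45 0.005
```

View pics/s5.png

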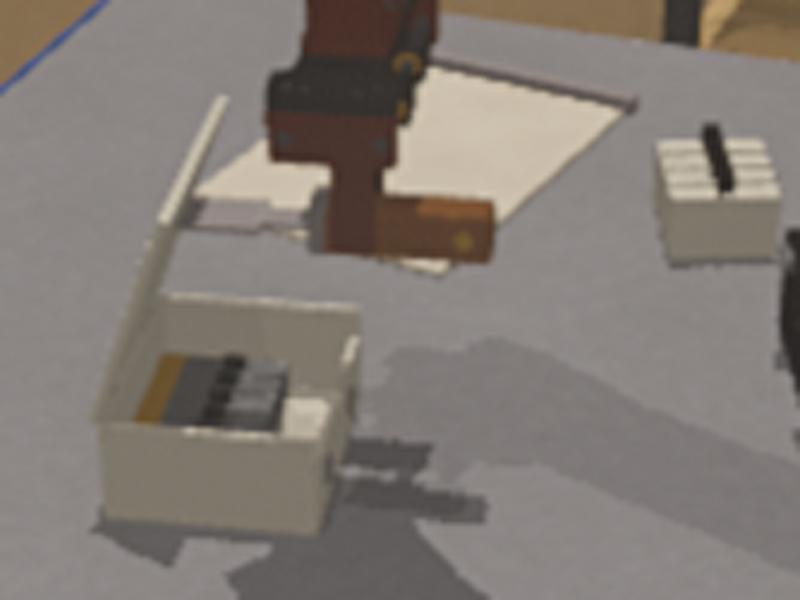

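The cover stands at about 60° or more (lip at 220,100), with the blade touching at (185,215). Next I'll retract and lay the scraper on the clear counter in front of the box.

>>> {"method": "drive_tool", "body": {"plan": [-0.2,0,0,0,-0.25,0,0,0,-0.25,0,0,0,-0.22,0,0,0,0,0,0.2,0]}}

```text
time_s: 9.0
position: [0.412, -0.2501, 0.1329]
ee_rot: [0.995, 0.104, 0.002, 0.001]
wrist_force: [0.9, 0.6, -1.2]
grip_width: 0.0259
gripper_force: 55.0
```

>>> {"method": "drive_tool", "body": {"plan": [0,0,0.25,0,0,0,0.25,0,0,0,0.1,0,0,0,0.05,0,0,0,0,0]}}

```text
time_s: 9.62
position: [0.4131, -0.2489, 0.0343]
ee_rot: [0.994, 0.106, 0.0, 0.0]
wrist_force: [1.2, 0.1, -0.8]
grip_width: 0.0256
gripper_force: 55.0
```

Run:
```python
from h import *
goto([.411,-.248,.0215],12)
im,d=r.get_image("side");cv2.imwrite("pics/s6.png",cv2.resize(im[130:280,260:460],(800,600),interpolation=cv2.INTER_CUBIC))
```

```text
t 9.62 pos [ 0.4131 -0.2489  0.0343] xyaw 12.15 zax [ 0.001 -0.    -1.   ] w 0.0256 F [ 1.2  0.1 -0.8]
shift/.15 [-0.013 -0.009  0.085] spin/45 0.003
```

View pics/s6.png

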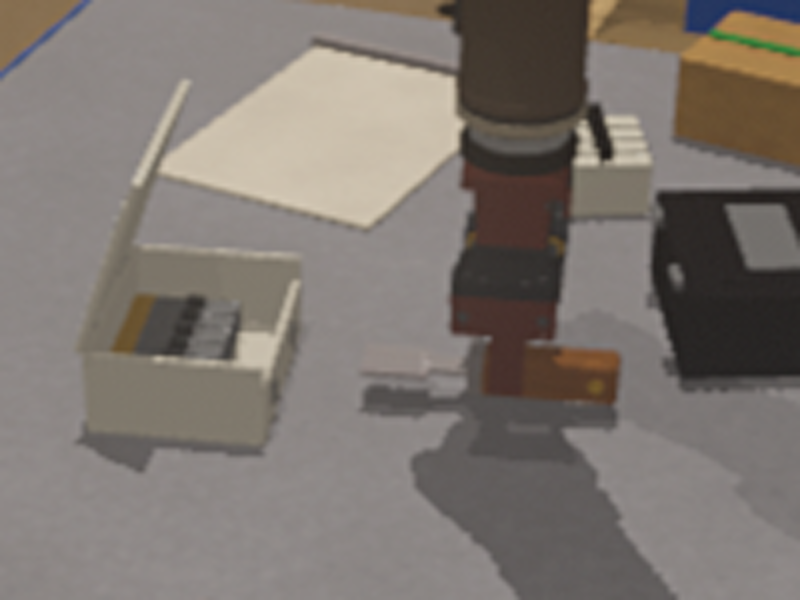

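The cover stays open. The scraper is level just above bare counter, with the handle at (560,370). I'll lower it the last 12 mm slowly.

>>> {"method": "drive_tool", "body": {"plan": [0,0,0.04,0,0,0,0.03,0,0,0,0.02,0,0,0,0,0]}}

```text
time_s: 10.18
position: [0.4128, -0.2486, 0.0212]
ee_rot: [0.994, 0.106, 0.0, -0.0]
wrist_force: [-3.8, 2.6, 14.1]
grip_width: 0.0256
gripper_force: 55.0
```

On the counter (14 N). Now release and rise.

>>> {"method": "drive_tool", "body": {"plan": [0,0,-0.01,0,0,0,0,0,0,0,0,0,0,0,0,0,0,0,0,0], "fingers": -0.3}}

```text
time_s: 10.8
position: [0.4127, -0.2486, 0.0218]
ee_rot: [0.994, 0.106, -0.0, -0.0]
wrist_force: [-0.1, -0.3, 0.3]
grip_width: 0.0572
gripper_force: 0.0
```

>>> {"method": "drive_tool", "body": {"plan": [0,0,-0.1,0,0,0,-0.25,0,0,0,-0.35,0,0,0,-0.2,0,0,0,0,0]}}

```text
time_s: 11.42
position: [0.4141, -0.2494, 0.1599]
ee_rot: [0.994, 0.106, 0.003, 0.001]
wrist_force: [0.1, -0.4, 0.2]
grip_width: 0.0572
gripper_force: 0.0
```

Run:
```python
from h import *
goto([.411,-.248,.2],12)
im,d=r.get_image("side");cv2.imwrite("pics/s7.png",cv2.resize(im[130:280,260:460],(800,600),interpolation=cv2.INTER_CUBIC))
o=r.search_frame("side","scraper_grip")[0];print(o)
l,t,R,b=map(int,o["bbox"])
for u in np.linspace(l+5,R-5,6).astype(int):
    print(u,max(np.round(world("side",d[v,u],u,v),3)[2] for v in range(t,b)))
```

```text
t 11.43 pos [ 0.4141 -0.2494  0.1599] xyaw 12.15 zax [ 0.005 -0.001 -1.   ] w 0.0572 F [ 0.1 -0.4  0.2]
shift/.15 [-0.017 -0.012 -0.268] spin/45 0.003
{'bbox': [347.4, 219.4, 409.6, 234.8], 'score': 0.87}
352 0.019
362 0.828
372 0.019
383 0.034
393 0.032
404 0.032
```

View pics/s7.png

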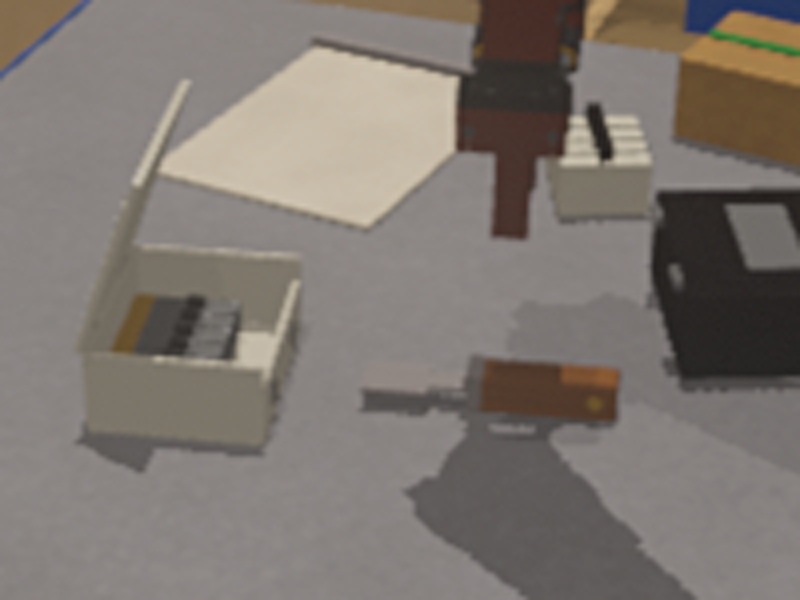

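The scraper lies flat (blade top about 0.019 m, handle top about 0.032 m), the cover stands open, and the hand is clear.

```bash
python3 -c "
from rig import r
print(r.finish_job())"
```

```text
the job is handed in; nothing more can be done
None
```

The job is handed in: the larger white box's cover was levered open to about 60° with the scraper and stays up, the scraper lies flat on the bare counter, and the hand never came near the small box; `finish_job` returned no verdict. I viewed 11 pictures, one over the limit of 10.

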